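# Make up two kits of statue fittings

## Robot

A 6-joint arm with a two-finger parallel gripper is mounted at the origin on the work surface. World frame = base frame: x ahead of the robot, y to its left, z up, the work surface at z = 0. Lengths are in m, angles in rad, forces in N, time in s.
With the tool pointing down it reaches from about 0.4 to 0.825 m from the base axis. Payload 7 kg.
Tool frame: the origin (TCP) lies at the very end of the fingers, on their centre line; the grasp point (between the pads) lies arm.grip_point_offset behind it (arm.grip_point_offset is the distance from the TCP to the grasp point, in m); z points along the fingers, y is the line along which they close (so a half turn about z gives the same grasp; the last joint's range is limited). The gripper opens to 88 mm and grips with 3 to 60 N. Pads are 19 mm wide; open, the fingers measure 130 mm over their backs; the gripper's body (78 mm by 193 mm) begins 47 mm behind the grasp point.
Start: joints at [1.488, 0.359, 0.012, 0, -1.224, -0.288], TCP at [0.245, 0.629, 0.227] pointing down, gripper open.
Joint ranges: [-3.07, 3.07], [-1.43, 2.12], [-1.02, 1.25], [-3.03, 1.67], [-3.05, -0], [-3.03, 3.03]. Speed limits (rad/s): [2.39, 2.39, 3.01, 3.14, 3.14, 3.14].

## Interface

Orientations are given as [roll, pitch, yaw] about the fixed x, y, z axes, in that order (R = Rz(yaw) Ry(pitch) Rx(roll)).
In Python, from station import arm gives the robot as it stands.
- The arm moves only by the shell command python3 -m crank 'ROWS' [OPENING] [FORCE]. ROWS is JSON, a list of rows, each an object of numbers: "dx", "dy", "dz": the shift along the tool's x, y, z in cm; "wx", "wy", "wz": the turn, a rotation vector about the tool's x, y, z in degrees. A call has exactly 10 rows; each row is the pose to reach, as a shift and turn from the pose commanded when the call began, along the tool's axes at that moment; what a row does not reach only later rows make up. A row lasts 1/8 s, in which the tool goes at most 62.5 mm and 10.7 degrees, less where a joint would pass 70% of its speed; a pose out of reach is approached as far as the arm can. A call with a gripper value outside its range is refused whole. OPENING is the finger opening in cm, from 0 to 8.76, set as the call begins (- or left out, the last holds). The fingers move at their own pace and stop on an object; FORCE is the grip in N (left out, the last holds). Time passes only in rows, so rows that repeat a pose let the fingers close, or fill a call up. It gives the time, the measured TCP pose, the force, the opening and the grip force at its end, in the units of the state.
- arm.get_state(): the state, without advancing time (a new reading comes with each control period).
- arm.grab_frame(name): name is "scene" or "top" or "wrist"; returns the picture (400x640x3 uint8, red, green, blue); there is no depth.
- arm.calibration(name): a dict with "fx", "fy", "cx", "cy" (pixels), "dist_coeffs" ([k1, k2, p1, p2, k3] as OpenCV has them; the pictures are not rectified), "world_from_camera" (4x4, takes a point from camera to world coordinates). Camera axes: x right, y down, z forward; pixel columns grow to the right and rows downward; lengths in m; the calibration is good to about 2 mm. A picture is of the moment at which its call begins: read the wrist's pose just before it. calibration takes no time and is no camera call; for the wrist camera it gives the pose at the moment of the call.
- arm.job_done(): hands the job in; it is judged then, once.
Trained networks look in the newest picture that a camera, given by its name, has taken for a name from the list of things; names that differ only in an ending like _2 or _b are one class to them, and where a whole thing is asked for, a point or a joint stands for the part that bears it (a point fixed in the world has none). Each returns a list of dicts, best first, with "confidence" (0 to 1); they miss things now and then, are a little off and sometimes report something else, mostly with a low value. They report only what shows in the picture. A call takes as long as a camera call. They do not tell look-alikes from the thing itself.
- arm.find_in(camera, query): "centre" ([x, y, z] in m, in world coordinates, good to about 4 mm: the middle of the surface that is visible of it).
- arm.masks_of(camera, query): "pixels" (400x640 bool, what is visible of it).
- arm.mark_of(camera, query): "centre" ([x, y, z] in m, in world coordinates, good to about 4 mm: a listed point, or the origin of a listed thing).
The state is a dict: "t": time; "q": joint angles; "qd": joint speeds; "joint_efforts": joint torques, N m; "eef_pos": TCP position; "ee_rot": TCP orientation; "force": force on the tool from outside, world axes, zero at the start; "moment": the same for the moment, N m; "width": finger opening in m; "gripper_force": force on a finger pad.
Only numpy, scipy, OpenCV 4.12 (cv2) and the standard library are available. Lean on these libraries where they do the work, as an engineer would, in place of code of your own. Each camera call takes 0.05 s, during which the arm holds its last target. There are 200 camera calls.

## Task

Make up the two kits of statue fittings on the wooden kit boards. On the larger board with three pockets, set the square plinth in the square pocket, stand the pointed spire in the round pocket and lay the tenon bar in the middle of the long slot; on the smaller board, set the large round plinth in the large round pocket and stand the dome finial in the small one. Everything must sit down flat on its pocket floor, upright; leave the small round plinth, the sanding block and the wax jar where they are.

Things in the scene. Friction and masses are not known exactly. Their poses are not given: they have to be found in the camera images.
- long_board: Wooden kit board, fixed flat, 14 mm thick, flat-floored pockets 10 mm deep. Origin: centre of underside; x along short side, y along long side, z up. Larger, 150 x 168 mm, three pockets: square 82 x 82 mm centred at x +27, y +35 mm; round, 62 mm across, at x +27, y -43 mm; long slot 46 (x) x 124 (y) mm at x -45, y 0 mm.
- short_board: Wooden kit board, fixed flat, 14 mm thick, flat-floored pockets 10 mm deep. Origin: centre of underside; x along short side, y along long side, z up. The smaller board, 100 x 172 mm (x, y), with two round pockets: a large one 84 mm across centred at x 0, y +35 mm; a small one 64 mm across centred at x 0, y -47 mm.
- square_plinth: Square stepped statue plinth of light wood, 50-100 g, standing on the bench: lower tier 60 x 60 mm, 14 mm high; upper tier 50 x 50 mm from 14 to 38 mm (grip here). Origin: centre of its underside; x and y parallel to its sides, z up.
- round_plinth: Large round stepped plinth of light wood, 40-85 g: lower tier 60 mm across, 14 mm high; upper tier 50 mm across from 14 to 38 mm, flat top. Origin: centre of its underside, z up.
- small_plinth: Small round stepped plinth, the same shape as the large one but not part of either kit: lower tier 42 mm across, 14 mm high; upper tier 32 mm across from 14 to 38 mm, flat top. Origin: centre of its underside, z up.
- spire: Pointed turned finial of light wood, 20-42 g, standing upright, 78 mm tall: foot 40 mm across and 12 mm high, straight shaft 26 mm across from 12 to 44 mm (grip here), then tapering in steps to a point. Origin: centre of its underside, z up.
- dome: Dome finial of light wood, 25-49 g, standing upright, 50 mm tall: straight body 42 mm across up to 32 mm (grip here), then a rounded dome with a 10 mm wide button on top. Origin: centre of its underside, z up.
- tenon: Square wooden tenon bar lying flat, 28-56 g, 24 x 24 mm in section and 100 mm long. Origin: the centre of the bar (12 mm above what it lies on); y along its length, z up.
- sanding_block: Cork sanding block, a bystander, 46 x 80 mm (x, y), 30 mm high. Origin: centre of its underside.
- wax_jar: Closed amber glass jar with dark lid, a bystander, 48 mm across, 48 mm high. Origin: centre of its underside.
Mind the look-alikes: they are no part of the job. What is shaped like the round_plinth but green or yellow is not meant. What is shaped like the dome but purple is not meant.

How it is judged:
At the end, for the whole second after the job is handed in: Each of the five fittings is down on the floor of its own pocket (height within 5 mm, within 14 mm of the pocket centre along each board axis), at rest, upright within 0.1 rad (tenon flat); the small plinth, sanding block and jar are within 20 mm of their starts (x of square_plinth in the frame of long_board between 0.013 and 0.041 m and y of square_plinth in the frame of long_board between 0.021 and 0.049 m and z of square_plinth in the frame of long_board between -0.001 and 0.009 m and angle between each of square_plinth, spire, round_plinth, dome's own z axis and vertical below 0.1 rad and linear speed of each of square_plinth, spire, tenon, round_plinth, dome below 0.02 m/s and angular speed of each of square_plinth, spire, tenon, round_plinth, dome below 0.3 rad/s and x of spire in the frame of long_board between 0.013 and 0.041 m and y of spire in the frame of long_board between -0.057 and -0.029 m and z of spire in the frame of long_board between -0.001 and 0.009 m and x of tenon in the frame of long_board between -0.059 and -0.031 m and y of tenon in the frame of long_board between -0.014 and 0.014 m and z of tenon in the frame of long_board between 0.011 and 0.021 m and x of round_plinth in the frame of short_board between -0.014 and 0.014 m and y of round_plinth in the frame of short_board between 0.021 and 0.049 m and z of round_plinth in the frame of short_board between -0.001 and 0.009 m and x of dome in the frame of short_board between -0.014 and 0.014 m and y of dome in the frame of short_board between -0.061 and -0.033 m and z of dome in the frame of short_board between -0.001 and 0.009 m and distance of each of small_plinth, sanding_block, wax_jar from where it was at the start of the episode below 0.02 m); the robot touches nothing.
It fails at once if the small round plinth is moved by more than 20 mm (distance of small_plinth from where it was at the start of the episode above 0.02 m).
It fails at once if the sanding block is moved by more than 20 mm (distance of sanding_block from where it was at the start of the episode above 0.02 m).
It fails at once if the wax jar is moved by more than 20 mm (distance of wax_jar from where it was at the start of the episode above 0.02 m).
It also fails if it takes over 115 s, if anything falls off the work surface, if the arm or the gripper's body presses on something with over 40 N, if the wrist force passes 120 N, or if a joint passes its speed limit or range.

## Working session

There is one attempt and no reset: what is moved stays moved. The work goes in short steps, Python scripts to look and compute and a shell command to move; the robot and the scene stay as the last step left them, time stands still between calls to the robot, and variables do not carry over. Pictures are saved under pics/ and viewed, at most 14 in all, crops included, and the job is handed in when it is done.

```bash
ls; mkdir -p pics; cat > h.py <<'E'
import numpy as np, cv2
from station import arm
def shot(cam,name,crop=None,scale=1):
    im=arm.grab_frame(cam)
    c=im if crop is None else im[crop[1]:crop[3],crop[0]:crop[2]]
    if scale!=1: c=cv2.resize(c,None,fx=scale,fy=scale,interpolation=cv2.INTER_CUBIC)
    cv2.imwrite(f'pics/{name}.png',c[:,:,::-1]); return im
def K(c): return np.array([[c['fx'],0,c['cx']],[0,c['fy'],c['cy']],[0,0,1]])
def ray(cam,uv,c=None):
    c=c or arm.calibration(cam); T=np.array(c['world_from_camera'])
    p=cv2.undistortPoints(np.array(uv,float).reshape(-1,1,2),K(c),np.array(c['dist_coeffs'])).reshape(-1,2)
    d=np.c_[p,np.ones(len(p))]@T[:3,:3].T
    return T[:3,3],d
def onz(cam,uv,z,c=None):
    o,d=ray(cam,uv,c); return o+d*((z-o[2])/d[:,2])[:,None]
def proj(cam,P,c=None):
    c=c or arm.calibration(cam); T=np.linalg.inv(np.array(c['world_from_camera']))
    r,_=cv2.Rodrigues(T[:3,:3])
    return cv2.projectPoints(np.array(P,float).reshape(-1,1,3),r,T[:3,3],K(c),np.array(c['dist_coeffs']))[0].reshape(-1,2)
E
python3 - <<'E'
from h import *
np.set_printoptions(precision=3,suppress=True)
s=arm.get_state(); print(s['t'],s['eef_pos'],s['ee_rot'],s['width'],arm.grip_point_offset)
shot('top','top0'); shot('scene','scene0')
for cam in ['top','scene']:
    print(cam,np.array(arm.calibration(cam)['world_from_camera'])[:3,3])
    for n in ['long_board','short_board','square_plinth','round_plinth','small_plinth','spire','dome','tenon','sanding_block','wax_jar']:
        for r in arm.mark_of(cam,n):
            p=np.array(r['centre']); print(n,round(r['confidence'],2),p,proj(cam,p)[0].round())
E
```

```text
pics
0.0 [0.244 0.629 0.226] [ 3.14  -0.    -0.371] 0.08757293972497902 0.0188
top [ 0.459 -0.     1.133]
long_board 0.83 [0.509 0.272 0.002] [208. 207.]
short_board 0.83 [ 0.505 -0.275 -0.   ] [451. 211.]
square_plinth 0.88 [ 0.692  0.067 -0.002] [300. 127.]
square_plinth 0.63 [0.426 0.081 0.001] [292. 245.]
square_plinth 0.44 [ 0.563 -0.062  0.002] [357. 184.]
round_plinth 0.92 [ 0.429  0.083 -0.001] [292. 243.]
round_plinth 0.86 [ 0.326  0.108 -0.002] [280. 289.]
round_plinth 0.81 [ 0.349 -0.018 -0.003] [336. 280.]
small_plinth 0.71 [ 0.445 -0.063  0.   ] [357. 237.]
spire 0.68 [0.509 0.272 0.001] [209. 207.]
spire 0.67 [ 0.676 -0.064 -0.   ] [357. 135.]
dome 0.9 [ 0.357  0.193 -0.005] [242. 275.]
dome 0.75 [0.565 0.06  0.001] [302. 183.]
dome 0.62 [ 0.752 -0.059  0.001] [356. 102.]
tenon 0.81 [0.68  0.198 0.009] [242. 132.]
tenon 0.41 [ 0.429  0.08  -0.   ] [293. 243.]
sanding_block 0.73 [ 0.566 -0.064 -0.001] [357. 183.]
wax_jar 0.82 [ 0.658 -0.185 -0.003] [411. 143.]
scene [0.923 0.64  0.792]
long_board 0.8 [ 0.509  0.274 -0.002] [405. 281.]
short_board 0.61 [ 0.505 -0.275  0.001] [273. 138.]
short_board 0.33 [ 0.441 -0.057  0.004] [339. 173.]
square_plinth 0.8 [ 0.688  0.067 -0.004] [277. 254.]
round_plinth 0.83 [0.328 0.106 0.   ] [417. 194.]
round_plinth 0.68 [ 0.35  -0.017 -0.006] [378. 171.]
round_plinth 0.58 [ 0.428  0.083 -0.001] [378. 206.]
small_plinth 0.63 [ 0.439 -0.058  0.003] [339. 173.]
small_plinth 0.32 [ 0.562 -0.064 -0.001] [295. 193.]
spire 0.52 [ 0.67  -0.064  0.002] [256. 211.]
dome 0.95 [0.362 0.189 0.002] [431. 222.]
dome 0.84 [0.566 0.058 0.004] [322. 224.]
dome 0.79 [ 0.748 -0.062 -0.007] [225. 228.]
dome 0.37 [0.428 0.084 0.002] [378. 206.]
tenon 0.78 [0.679 0.193 0.009] [311. 290.]
sanding_block 0.96 [ 0.564 -0.064  0.   ] [295. 193.]
wax_jar 0.56 [ 0.661 -0.181  0.002] [237. 180.]
```

```bash
python3 - <<'E'
import cv2
a=cv2.imread('pics/top0.png'); cv2.imwrite('pics/top0c.png',cv2.resize(a[70:330,140:510],None,fx=2.15,fy=2.15,interpolation=cv2.INTER_CUBIC))
E
```

```text
(no output)
```

View pics/top0c.png

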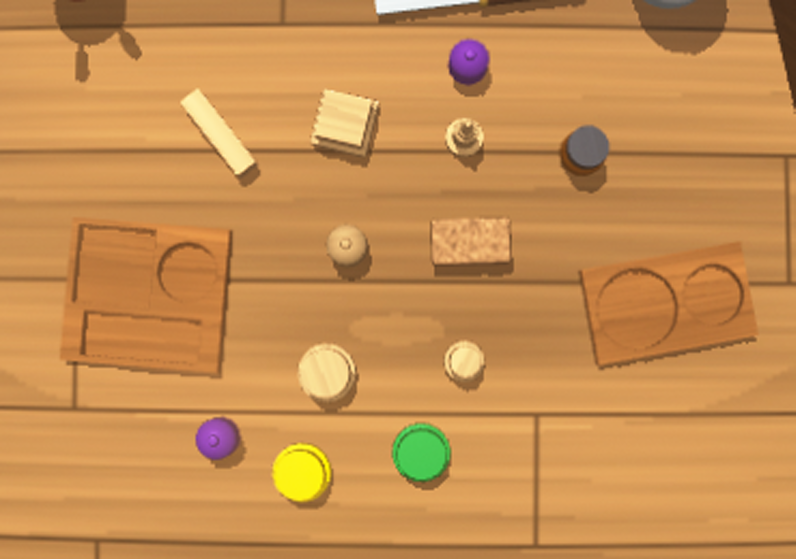

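View pics/scene0.png

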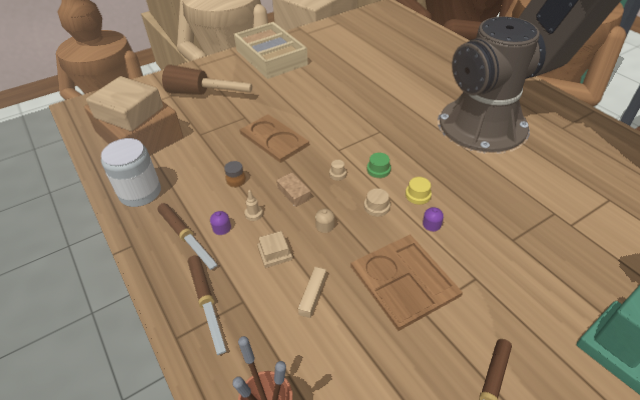

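Candidates (top-view pixels):
- **Round plinth:** natural (292,243). Not yellow (280,289), green (336,280) or the small plinth (357,237).
- **Dome:** natural (302,183). Not purple (242,275) or (356,102).
- **Spire:** (357,135).
- **Square plinth:** (300,127).
- **Tenon:** (242,132).

Board orientation: the long board's slot is toward the robot and its square pocket is at +y (left), so its yaw is slightly negative. The short board's large pocket is at +y, with yaw about +0.17.

Next I fit models to the masks from both views.

```bash
cat > fit.py <<'E'
from h import *
from scipy.optimize import least_squares
import json
np.set_printoptions(precision=4,suppress=True)
def ring(r,z,n=32): a=np.arange(n)*2*np.pi/n; return [[r*np.cos(t),r*np.sin(t),z] for t in a]
def sq(a,b,z): return [[s*a/2,t*b/2,z] for s in(-1,1) for t in(-1,1)]
M={'long_board':(sq(.15,.168,0)+sq(.15,.168,.014),[.509,.273,0,-.08]),
'short_board':(sq(.1,.172,0)+sq(.1,.172,.014),[.505,-.275,0,.17]),
'square_plinth':(sq(.06,.06,0)+sq(.06,.06,.014)+sq(.05,.05,.038),[.69,.067,0,-.25]),
'round_plinth':(ring(.03,0)+ring(.03,.014)+ring(.025,.038),[.428,.083,0,0]),
'spire':(ring(.02,0)+ring(.02,.012)+ring(.013,.044)+[[0,0,.078]],[.673,-.064,0,0]),
'dome':(ring(.021,0)+ring(.021,.032)+ring(.015,.043)+ring(.005,.05),[.565,.059,0,0]),
'tenon':(sq(.024,.1,-.012)+sq(.024,.1,.012),[.68,.196,.012,-.94])}
def mom(poly):  # hull of pixels -> centroid and principal second moments
    h=cv2.convexHull(poly.astype(np.float32)); m=cv2.moments(h)
    A=m['m00']; return np.array([m['m10']/A,m['m01']/A,m['mu20']/A,m['mu02']/A,m['mu11']/A])
def world(P,p):
    c,s=np.cos(p[3]),np.sin(p[3]); return np.array(P)@np.array([[c,-s,0],[s,c,0],[0,0,1]]).T+p[:3]
def fit(n,cams=('top','scene')):
    P,p0=M[n]; obs=[]
    for cam in cams:
        u0=proj(cam,world(P,p0)).mean(0); best=None
        for r in arm.masks_of(cam,n):
            q=np.argwhere(r['pixels'])[:,::-1]; d=np.linalg.norm(q.mean(0)-u0)
            if best is None or d<best[0]: best=(d,r['pixels'],r['confidence'])
        if best is None or best[0]>12: print(n,cam,'no mask',best and best[0]); continue
        m=best[1].astype(np.uint8); cs=cv2.findContours(cv2.resize(m,None,fx=4,fy=4,interpolation=0),cv2.RETR_EXTERNAL,2)[0]
        c=max(cs,key=cv2.contourArea).reshape(-1,2)
        obs.append((cam,arm.calibration(cam),mom((c-1.5)/4)))
    def f(p):
        r=[]
        for cam,cal,m in obs:
            e=mom(proj(cam,world(P,p),cal)); s=np.sqrt(m[2]+m[3]); r+=list((e[:2]-m[:2]))+list((e[2:]-m[2:])/s/2)
        return np.r_[r,(p-p0)*[0,0,5 if len(obs)>1 else 1e4,1]]
    s=least_squares(f,p0,x_scale=[.01,.01,.01,.1]); 
    return s.x,np.abs(s.fun).max(),len(obs)
if __name__=='__main__':
    arm.grab_frame('top'); arm.grab_frame('scene'); R={}
    for n in M:
        p,e,k=fit(n); print(n,p,'err px',round(e,2),'views',k); R[n]=list(p)
    json.dump(R,open('est.json','w'))
E
python3 fit.py; python3 - <<'E'
from fit import *
R=json.load(open('est.json')); im=cv2.imread('pics/top0.png')
b=cv2.resize(im,None,fx=3,fy=3,interpolation=cv2.INTER_CUBIC)
for n,p in R.items():
    u=proj('top',world(M[n][0],np.array(p)))*3+1
    cv2.polylines(b,[cv2.convexHull(u.astype(np.int32))],True,(0,0,255),1)
def circ(n,c,r): 
    u=proj('top',world(np.array(ring(r,.014))+[c[0],c[1],0],np.array(R[n])))*3+1; cv2.polylines(b,[u.astype(np.int32)],True,(255,0,0),1)
circ('long_board',(.027,-.043),.031); circ('short_board',(0,.035),.042); circ('short_board',(0,-.047),.032)
u=proj('top',world(np.array(sq(.082,.082,.014))+[.027,.035,0],np.array(R['long_board'])))*3+1; cv2.polylines(b,[cv2.convexHull(u.astype(np.int32))],True,(255,0,0),1)
cv2.imwrite('pics/fit.png',cv2.resize(b[240:840,420:1500],(800,444)))
E
```

```text
long_board [ 0.511   0.2743  0.0001 -0.0824] err px 0.64 views 2
short_board [ 0.5042 -0.2743 -0.0028  0.1701] err px 0.2 views 2
square_plinth [ 0.6923  0.0664 -0.0027 -0.2478] err px 0.5 views 2
round_plinth [ 0.4309  0.0804 -0.0032  0.0003] err px 0.27 views 2
spire [ 0.6776 -0.059  -0.0014  0.0023] err px 0.44 views 2
dome top no mask 99.97439487712728
dome [ 0.5622  0.0609 -0.     -0.0019] err px 0.48 views 1
tenon [ 0.68    0.1976  0.0118 -0.9368] err px 0.95 views 2
```

View pics/fit.png

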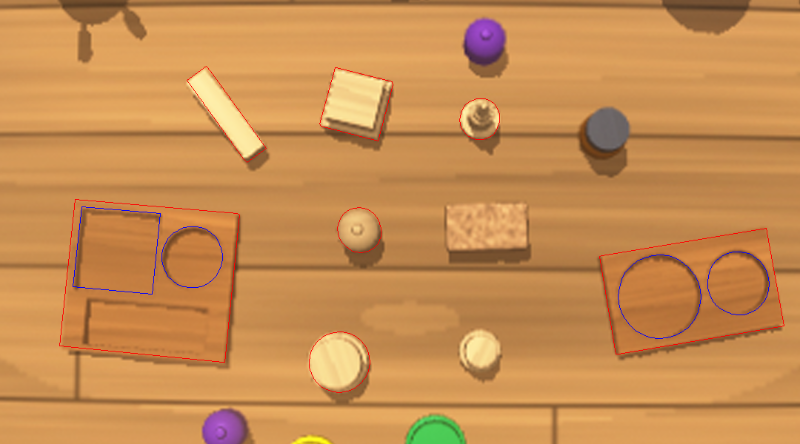

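The red outlines match the fittings: tenon around (226,113), square plinth (357,103), spire (480,118), dome (359,230), round plinth (339,362), all natural wood. The blue pocket outlines fall on the pockets. Fitted underside heights are within 3 mm of the bench, and the tenon centre is at 11.8 mm, as the text says. I'm starting with the tenon.

```bash
cat > go.py <<'E'
import sys; from h import *
from scipy.spatial.transform import Rotation as Ro
# args: x y z yaw [x y z yaw ...]: chained moves, each from the previous target
s=arm.get_state(); p=np.array(s['eef_pos']); yaw=s['ee_rot'][2]
v=list(map(float,sys.argv[1:]))
print('now',p.round(4),np.round(s['ee_rot'],3),'w',round(s['width'],4),'t',s['t'])
for i in range(0,len(v),4):
    t=np.array(v[i:i+3]); R=Ro.from_euler('xyz',[np.pi,0,yaw]).as_matrix(); d=R.T@(t-p)*100
    w=(v[i+3]-yaw+np.pi)%(2*np.pi)-np.pi
    print('dx %.2f dy %.2f dz %.2f wz %.1f'%(*d,-np.degrees(w))); p,yaw=t,v[i+3]
E
cat > place.py <<'E'
import json,numpy as np
R=json.load(open('est.json'))
for b,n,x,y in [('long_board','tenon',-.045,0),('long_board','square',.027,.035),('long_board','spire',.027,-.043),('short_board','round',0,.035),('short_board','dome',0,-.047)]:
    X,Y,_,a=R[b]; print(n,round(X+x*np.cos(a)-y*np.sin(a),4),round(Y+x*np.sin(a)+y*np.cos(a),4),a)
E
python3 place.py; python3 go.py .68 .1976 .12 .634 .68 .1976 .010 .634
```

```text
tenon 0.4662 0.278 -0.08239027197779204
square 0.5408 0.3069 -0.08239027197779204
spire 0.5344 0.2292 -0.08239027197779204
round 0.4982 -0.2398 0.17007077553366667
dome 0.5121 -0.3207 0.17007077553366667
now [0.2446 0.6291 0.2266] [-3.142  0.    -0.371] w 0.0875 t 1.9
dx 56.22 dy 24.44 dz 10.66 wz -57.6
dx 0.00 dy -0.00 dz 11.00 wz -0.0
```

```bash
python3 -m crank '[{"dx":5.6,"dy":2.4,"dz":1,"wz":-5.8},{"dx":11.2,"dy":4.9,"dz":2.1,"wz":-11.5},{"dx":16.8,"dy":7.3,"dz":3.2,"wz":-17},{"dx":22.4,"dy":9.8,"dz":4.2,"wz":-23},{"dx":28.1,"dy":12.2,"dz":5.3,"wz":-28.8},{"dx":33.7,"dy":14.6,"dz":6.4,"wz":-34.5},{"dx":39.3,"dy":17.1,"dz":7.5,"wz":-40.3},{"dx":45,"dy":19.5,"dz":8.5,"wz":-46},{"dx":50.6,"dy":22,"dz":9.6,"wz":-52},{"dx":56.2,"dy":24.44,"dz":10.66,"wz":-57.6}]' 6; python3 go.py .68 .1976 .10 .634 .68 .1976 .010 .634
```

```text
now [0.2446 0.6291 0.2266] [-3.142  0.    -0.371] w 0.0875 t 1.9
dx 56.22 dy 24.44 dz 12.66 wz -57.6
dx 0.00 dy -0.00 dz 9.00 wz -0.0$[0]: bad value
```

```bash
python3 -m crank --help 2>&1 | head; python3 -m crank '[{"dx":5.6,"dy":2.4,"dz":1,"wx":0,"wy":0,"wz":-5.8},{"dx":11.2,"dy":4.9,"dz":2.1,"wx":0,"wy":0,"wz":-11.5},{"dx":16.8,"dy":7.3,"dz":3.2,"wx":0,"wy":0,"wz":-17},{"dx":22.4,"dy":9.8,"dz":4.2,"wx":0,"wy":0,"wz":-23},{"dx":28.1,"dy":12.2,"dz":5.3,"wx":0,"wy":0,"wz":-28.8},{"dx":33.7,"dy":14.6,"dz":6.4,"wx":0,"wy":0,"wz":-34.5},{"dx":39.3,"dy":17.1,"dz":7.5,"wx":0,"wy":0,"wz":-40.3},{"dx":45,"dy":19.5,"dz":8.5,"wx":0,"wy":0,"wz":-46},{"dx":50.6,"dy":22,"dz":9.6,"wx":0,"wy":0,"wz":-52},{"dx":56.2,"dy":24.44,"dz":10.66,"wx":0,"wy":0,"wz":-57.6}]' 6; python3 go.py .68 .1976 .10 .634 .68 .1976 .010 .634
```

```text
invalid input: not JSON, or not a number
t: 3.15
eef_pos: [0.6812, 0.1962, 0.1198]
ee_rot: [3.141, -0.0, 0.638]
force: [-0.2, 1.1, 0.6]
width: 0.06
gripper_force: 0.0
now [0.6812 0.1962 0.1198] [ 3.141 -0.     0.638] w 0.06 t 3.15
dx -0.01 dy -0.19 dz 1.98 wz 0.2
dx 0.00 dy -0.00 dz 9.00 wz -0.0
```

```bash
python3 - <<'E'
from h import *
im=shot('wrist','w0'); top=arm.grab_frame('top')
def c(x,y): return cv2.resize(top[y-25:y+25,x-25:x+25],(260,260),interpolation=cv2.INTER_CUBIC)
cv2.imwrite('pics/cand.png',np.hstack([cv2.resize(im,(416,260)),c(292,243),c(302,183)])[:,:780,::-1])
s=arm.get_state();print(s['eef_pos'],s['ee_rot'])
E
```

```text
[0.68232896 0.19253269 0.11763707] [3.14128201e+00 2.73830350e-03 6.32028659e-01]
```

View pics/cand.png

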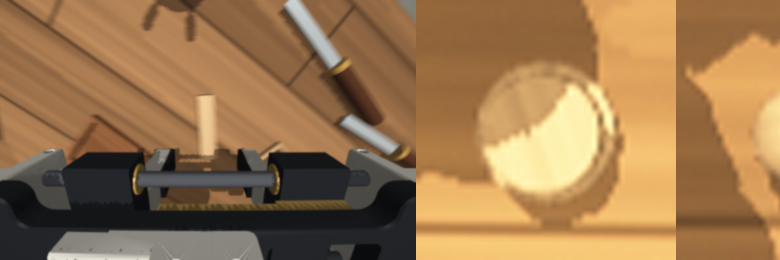

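The wrist view shows the pale bar centred between the fingers (column 205 of 416). The crop confirms the round plinth is natural wood. Now I settle and descend.

```bash
python3 -m crank '[{"dx":0,"dy":0,"dz":0,"wx":0,"wy":0,"wz":0},{"dx":0,"dy":0,"dz":2,"wx":0,"wy":0,"wz":0},{"dx":0,"dy":0,"dz":4,"wx":0,"wy":0,"wz":0},{"dx":0,"dy":0,"dz":6,"wx":0,"wy":0,"wz":0},{"dx":0,"dy":0,"dz":8,"wx":0,"wy":0,"wz":0},{"dx":0,"dy":0,"dz":9.5,"wx":0,"wy":0,"wz":0},{"dx":0,"dy":0,"dz":10.5,"wx":0,"wy":0,"wz":0},{"dx":0,"dy":0,"dz":11,"wx":0,"wy":0,"wz":0},{"dx":0,"dy":0,"dz":11,"wx":0,"wy":0,"wz":0},{"dx":0,"dy":0,"dz":11,"wx":0,"wy":0,"wz":0}]'; python3 go.py .68 .1976 .010 .634
```

```text
t: 4.5
eef_pos: [0.6803, 0.1978, 0.0106]
ee_rot: [3.141, -0.001, 0.634]
force: [0.6, -0.2, -1.0]
width: 0.0599
gripper_force: 0.0
now [0.6803 0.1978 0.0106] [ 3.141e+00 -1.000e-03  6.340e-01] w 0.0599 t 4.5
dx -0.04 dy -0.00 dz 0.06 wz 0.0
```

```bash
python3 -m crank '[{"dx":0,"dy":0,"dz":0,"wx":0,"wy":0,"wz":0},{"dx":0,"dy":0,"dz":0,"wx":0,"wy":0,"wz":0},{"dx":0,"dy":0,"dz":0,"wx":0,"wy":0,"wz":0},{"dx":0,"dy":0,"dz":0,"wx":0,"wy":0,"wz":0},{"dx":0,"dy":0,"dz":0,"wx":0,"wy":0,"wz":0},{"dx":0,"dy":0,"dz":-1,"wx":0,"wy":0,"wz":0},{"dx":0,"dy":0,"dz":-3,"wx":0,"wy":0,"wz":0},{"dx":0,"dy":0,"dz":-5,"wx":0,"wy":0,"wz":0},{"dx":0,"dy":0,"dz":-7,"wx":0,"wy":0,"wz":0},{"dx":0,"dy":0,"dz":-8,"wx":0,"wy":0,"wz":0}]' 0 20; python3 go.py .4662 .278 .09 1.488 .4662 .278 .0155 1.488
```

```text
t: 5.75
eef_pos: [0.6806, 0.1981, 0.0926]
ee_rot: [3.141, -0.003, 0.635]
force: [0.3, -0.3, 0.4]
width: 0.0239
gripper_force: 19.7
now [0.6806 0.1981 0.0926] [ 3.141e+00 -3.000e-03  6.350e-01] w 0.0239 t 5.75
dx -12.53 dy -19.15 dz 0.26 wz -48.9
dx 0.00 dy -0.00 dz 7.45 wz -0.0
```

```bash
python3 -m crank '[{"dx":-1,"dy":-1.6,"dz":0,"wx":0,"wy":0,"wz":-4},{"dx":-3,"dy":-4.6,"dz":0,"wx":0,"wy":0,"wz":-12},{"dx":-5,"dy":-7.7,"dz":0,"wx":0,"wy":0,"wz":-20},{"dx":-7,"dy":-10.7,"dz":0,"wx":0,"wy":0,"wz":-28},{"dx":-9,"dy":-13.8,"dz":0,"wx":0,"wy":0,"wz":-36},{"dx":-11,"dy":-16.9,"dz":0,"wx":0,"wy":0,"wz":-44},{"dx":-12.1,"dy":-18.6,"dz":0,"wx":0,"wy":0,"wz":-47.5},{"dx":-12.47,"dy":-19.14,"dz":0,"wx":0,"wy":0,"wz":-48.9},{"dx":-12.47,"dy":-19.14,"dz":0,"wx":0,"wy":0,"wz":-48.9},{"dx":-12.47,"dy":-19.14,"dz":0,"wx":0,"wy":0,"wz":-48.9}]'
python3 -m crank '[{"dx":0,"dy":0,"dz":1,"wx":0,"wy":0,"wz":0},{"dx":0,"dy":0,"dz":2.5,"wx":0,"wy":0,"wz":0},{"dx":0,"dy":0,"dz":4,"wx":0,"wy":0,"wz":0},{"dx":0,"dy":0,"dz":5.5,"wx":0,"wy":0,"wz":0},{"dx":0,"dy":0,"dz":6.5,"wx":0,"wy":0,"wz":0},{"dx":0,"dy":0,"dz":7,"wx":0,"wy":0,"wz":0},{"dx":0,"dy":0,"dz":7.3,"wx":0,"wy":0,"wz":0},{"dx":0,"dy":0,"dz":7.5,"wx":0,"wy":0,"wz":0},{"dx":0,"dy":0,"dz":7.5,"wx":0,"wy":0,"wz":0},{"dx":0,"dy":0,"dz":7.5,"wx":0,"wy":0,"wz":0}]'
```

```text
t: 7.0
eef_pos: [0.4666, 0.2777, 0.0899]
ee_rot: [3.142, 0.0, 1.486]
force: [0.1, -0.7, 0.5]
width: 0.0241
gripper_force: 19.7
t: 8.25
eef_pos: [0.4661, 0.2781, 0.0153]
ee_rot: [3.141, -0.0, 1.488]
force: [-0.0, -0.5, -0.6]
width: 0.0241
gripper_force: 19.7
```

```bash
python3 -m crank '[{"dx":0,"dy":0,"dz":0,"wx":0,"wy":0,"wz":0},{"dx":0,"dy":0,"dz":0,"wx":0,"wy":0,"wz":0},{"dx":0,"dy":0,"dz":0,"wx":0,"wy":0,"wz":0},{"dx":0,"dy":0,"dz":0,"wx":0,"wy":0,"wz":0},{"dx":0,"dy":0,"dz":-1,"wx":0,"wy":0,"wz":0},{"dx":0,"dy":0,"dz":-3,"wx":0,"wy":0,"wz":0},{"dx":0,"dy":0,"dz":-6,"wx":0,"wy":0,"wz":0},{"dx":0,"dy":0,"dz":-8.5,"wx":0,"wy":0,"wz":0},{"dx":0,"dy":0,"dz":-9.5,"wx":0,"wy":0,"wz":0},{"dx":0,"dy":0,"dz":-9.5,"wx":0,"wy":0,"wz":0}]' 4; python3 go.py .6923 .0664 .11 -.248 .6923 .0664 .017 -.248
```

```text
t: 9.5
eef_pos: [0.4661, 0.2781, 0.1106]
ee_rot: [3.141, -0.001, 1.488]
force: [-0.2, -0.7, -0.3]
width: 0.0401
gripper_force: 0.0
now [0.4661 0.2781 0.1106] [ 3.141e+00 -1.000e-03  1.488e+00] w 0.0401 t 9.5
dx -19.23 dy 24.29 dz 0.06 wz 99.5
dx 0.00 dy -0.00 dz 9.30 wz -0.0
```

```bash
python3 -m crank '[{"dx":-1,"dy":1.2,"dz":0,"wx":0,"wy":0,"wz":10},{"dx":-3.5,"dy":4.5,"dz":0,"wx":0,"wy":0,"wz":20},{"dx":-6.2,"dy":7.8,"dz":0,"wx":0,"wy":0,"wz":30},{"dx":-9,"dy":11.4,"dz":0,"wx":0,"wy":0,"wz":40},{"dx":-11.8,"dy":14.9,"dz":0,"wx":0,"wy":0,"wz":50},{"dx":-14.5,"dy":18.3,"dz":0,"wx":0,"wy":0,"wz":60},{"dx":-17.2,"dy":21.7,"dz":0,"wx":0,"wy":0,"wz":70},{"dx":-18.7,"dy":23.6,"dz":0,"wx":0,"wy":0,"wz":80},{"dx":-19.23,"dy":24.29,"dz":0,"wx":0,"wy":0,"wz":90},{"dx":-19.23,"dy":24.29,"dz":0,"wx":0,"wy":0,"wz":99.5}]' 7.6; python3 go.py .6923 .0664 .017 -.248
python3 -m crank '[{"dx":0,"dy":0,"dz":0,"wx":0,"wy":0,"wz":0},{"dx":0,"dy":0,"dz":1.5,"wx":0,"wy":0,"wz":0},{"dx":0,"dy":0,"dz":3,"wx":0,"wy":0,"wz":0},{"dx":0,"dy":0,"dz":5,"wx":0,"wy":0,"wz":0},{"dx":0,"dy":0,"dz":7,"wx":0,"wy":0,"wz":0},{"dx":0,"dy":0,"dz":8.5,"wx":0,"wy":0,"wz":0},{"dx":0,"dy":0,"dz":9.2,"wx":0,"wy":0,"wz":0},{"dx":0,"dy":0,"dz":9.35,"wx":0,"wy":0,"wz":0},{"dx":0,"dy":0,"dz":9.35,"wx":0,"wy":0,"wz":0},{"dx":0,"dy":0,"dz":9.35,"wx":0,"wy":0,"wz":0}]'; python3 go.py .6923 .0664 .017 -.248
```

```text
t: 10.75
eef_pos: [0.6918, 0.065, 0.1075]
ee_rot: [3.14, 0.003, -0.256]
force: [0.5, 0.8, -0.6]
width: 0.076
gripper_force: 0.0
now [0.6918 0.065  0.1075] [ 3.14e+00  3.00e-03 -2.56e-01] w 0.076 t 10.75
dx 0.02 dy -0.15 dz 9.05 wz -0.4
t: 12.0
eef_pos: [0.6926, 0.0663, 0.0173]
ee_rot: [-3.141, -0.001, -0.248]
force: [-0.5, 0.5, 0.7]
width: 0.0757
gripper_force: 0.0
now [0.6926 0.0663 0.0173] [-3.141e+00 -1.000e-03 -2.480e-01] w 0.0757 t 12.0
dx -0.03 dy -0.00 dz 0.03 wz -0.0
```

Close and lift, then travel over the square pocket.

```bash
python3 -m crank '[{"dx":0,"dy":0,"dz":0,"wx":0,"wy":0,"wz":0},{"dx":0,"dy":0,"dz":0,"wx":0,"wy":0,"wz":0},{"dx":0,"dy":0,"dz":0,"wx":0,"wy":0,"wz":0},{"dx":0,"dy":0,"dz":0,"wx":0,"wy":0,"wz":0},{"dx":0,"dy":0,"dz":0,"wx":0,"wy":0,"wz":0},{"dx":0,"dy":0,"dz":-1,"wx":0,"wy":0,"wz":0},{"dx":0,"dy":0,"dz":-3,"wx":0,"wy":0,"wz":0},{"dx":0,"dy":0,"dz":-5,"wx":0,"wy":0,"wz":0},{"dx":0,"dy":0,"dz":-7,"wx":0,"wy":0,"wz":0},{"dx":0,"dy":0,"dz":-8,"wx":0,"wy":0,"wz":0}]' 0 25; python3 go.py .5408 .3069 .095 -.082 .5408 .3069 .0215 -.082
```

```text
t: 13.25
eef_pos: [0.6931, 0.0665, 0.0993]
ee_rot: [-3.14, -0.003, -0.248]
force: [0.3, 0.3, -1.1]
width: 0.0501
gripper_force: 25.0
now [0.6931 0.0665 0.0993] [-3.14e+00 -3.00e-03 -2.48e-01] w 0.0501 t 13.25
dx -20.68 dy -19.56 dz 0.43 wz -9.5
dx 0.00 dy -0.00 dz 7.35 wz -0.0
```

```bash
python3 -m crank '[{"dx":-1.2,"dy":-1.1,"dz":0,"wx":0,"wy":0,"wz":-1},{"dx":-4,"dy":-3.8,"dz":0,"wx":0,"wy":0,"wz":-2},{"dx":-7.5,"dy":-7.1,"dz":0,"wx":0,"wy":0,"wz":-4},{"dx":-11,"dy":-10.4,"dz":0,"wx":0,"wy":0,"wz":-5},{"dx":-14.5,"dy":-13.7,"dz":0,"wx":0,"wy":0,"wz":-7},{"dx":-17.8,"dy":-16.9,"dz":0,"wx":0,"wy":0,"wz":-8.5},{"dx":-19.8,"dy":-18.8,"dz":0,"wx":0,"wy":0,"wz":-9.2},{"dx":-20.6,"dy":-19.56,"dz":0,"wx":0,"wy":0,"wz":-9.5},{"dx":-20.6,"dy":-19.56,"dz":0,"wx":0,"wy":0,"wz":-9.5},{"dx":-20.6,"dy":-19.56,"dz":0,"wx":0,"wy":0,"wz":-9.5}]'
python3 -m crank '[{"dx":0,"dy":0,"dz":1,"wx":0,"wy":0,"wz":0},{"dx":0,"dy":0,"dz":2.5,"wx":0,"wy":0,"wz":0},{"dx":0,"dy":0,"dz":4,"wx":0,"wy":0,"wz":0},{"dx":0,"dy":0,"dz":5.3,"wx":0,"wy":0,"wz":0},{"dx":0,"dy":0,"dz":6.3,"wx":0,"wy":0,"wz":0},{"dx":0,"dy":0,"dz":7,"wx":0,"wy":0,"wz":0},{"dx":0,"dy":0,"dz":7.3,"wx":0,"wy":0,"wz":0},{"dx":0,"dy":0,"dz":7.55,"wx":0,"wy":0,"wz":0},{"dx":0,"dy":0,"dz":7.55,"wx":0,"wy":0,"wz":0},{"dx":0,"dy":0,"dz":7.55,"wx":0,"wy":0,"wz":0}]'; python3 go.py .5408 .3069 .0215 -.082
```

```text
t: 14.5
eef_pos: [0.5407, 0.3057, 0.0962]
ee_rot: [3.141, 0.0, -0.083]
force: [-1.0, 0.1, -1.0]
width: 0.0498
gripper_force: 25.0
t: 15.75
eef_pos: [0.5408, 0.3066, 0.0214]
ee_rot: [-3.141, -0.0, -0.083]
force: [-0.8, 0.7, -0.6]
width: 0.0499
gripper_force: 25.0
now [0.5408 0.3066 0.0214] [-3.141 -0.    -0.083] w 0.0499 t 15.75
dx 0.00 dy -0.03 dz -0.01 wz -0.0
```

```bash
python3 -m crank '[{"dx":0,"dy":0,"dz":0,"wx":0,"wy":0,"wz":0},{"dx":0,"dy":0,"dz":0,"wx":0,"wy":0,"wz":0},{"dx":0,"dy":0,"dz":0,"wx":0,"wy":0,"wz":0},{"dx":0,"dy":0,"dz":0,"wx":0,"wy":0,"wz":0},{"dx":0,"dy":0,"dz":-1,"wx":0,"wy":0,"wz":0},{"dx":0,"dy":0,"dz":-3,"wx":0,"wy":0,"wz":0},{"dx":0,"dy":0,"dz":-6,"wx":0,"wy":0,"wz":0},{"dx":0,"dy":0,"dz":-9,"wx":0,"wy":0,"wz":0},{"dx":0,"dy":0,"dz":-11,"wx":0,"wy":0,"wz":0},{"dx":0,"dy":0,"dz":-11,"wx":0,"wy":0,"wz":0}]' 6.2; python3 go.py .6776 -.059 .13 -.8 .6776 -.059 .019 -.8
python3 - <<'E'
from h import *
shot('top','t1',(180,80,400,280),3)
for cam in ['top']:
  for n in ['spire','dome']:
    for r in arm.mark_of(cam,n): print(n,r['confidence'],np.round(r['centre'],4))
E
```

```text
t: 17.0
eef_pos: [0.5415, 0.3073, 0.1336]
ee_rot: [-3.138, -0.003, -0.083]
force: [0.4, -0.2, -0.3]
width: 0.0621
gripper_force: 0.0
now [0.5415 0.3073 0.1336] [-3.138e+00 -3.000e-03 -8.300e-02] w 0.0621 t 17.0
dx 16.58 dy 35.38 dz 0.36 wz 41.1
dx 0.00 dy -0.00 dz 11.10 wz -0.0
spire 0.64 [ 0.6781 -0.0579 -0.0025]
dome 0.81 [0.5639 0.0575 0.0027]
dome 0.75 [ 0.7531 -0.0603 -0.0012]
dome 0.56 [ 0.3613  0.1907 -0.0021]
```

View pics/t1.png

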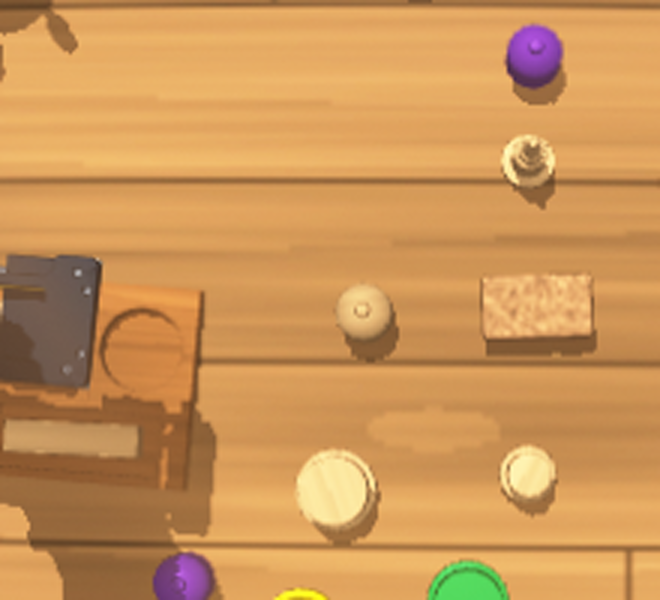

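The crop shows the tenon in the slot (70,438). The spire's foot is at (528,161), consistent with the fit. Next is the spire.

```bash
python3 -m crank '[{"dx":1,"dy":2,"dz":0,"wx":0,"wy":0,"wz":4},{"dx":3.2,"dy":6.8,"dz":0,"wx":0,"wy":0,"wz":9},{"dx":5.6,"dy":12,"dz":0,"wx":0,"wy":0,"wz":14},{"dx":8,"dy":17.2,"dz":0,"wx":0,"wy":0,"wz":20},{"dx":10.4,"dy":22.3,"dz":0,"wx":0,"wy":0,"wz":26},{"dx":12.8,"dy":27.4,"dz":0,"wx":0,"wy":0,"wz":32},{"dx":15,"dy":32,"dz":0,"wx":0,"wy":0,"wz":37},{"dx":16.2,"dy":34.6,"dz":0,"wx":0,"wy":0,"wz":40},{"dx":16.6,"dy":35.4,"dz":0,"wx":0,"wy":0,"wz":41.1},{"dx":16.6,"dy":35.4,"dz":0,"wx":0,"wy":0,"wz":41.1}]' 5; python3 go.py .6776 -.059 .019 -.8
python3 -m crank '[{"dx":0,"dy":0,"dz":0,"wx":0,"wy":0,"wz":0},{"dx":0,"dy":0,"dz":1,"wx":0,"wy":0,"wz":0},{"dx":0,"dy":0,"dz":3,"wx":0,"wy":0,"wz":0},{"dx":0,"dy":0,"dz":5.5,"wx":0,"wy":0,"wz":0},{"dx":0,"dy":0,"dz":8,"wx":0,"wy":0,"wz":0},{"dx":0,"dy":0,"dz":10,"wx":0,"wy":0,"wz":0},{"dx":0,"dy":0,"dz":11,"wx":0,"wy":0,"wz":0},{"dx":0,"dy":0,"dz":11.3,"wx":0,"wy":0,"wz":0},{"dx":0,"dy":0,"dz":11.3,"wx":0,"wy":0,"wz":0},{"dx":0,"dy":0,"dz":11.3,"wx":0,"wy":0,"wz":0}]'; python3 go.py .6776 -.059 .019 -.8
```

```text
t: 18.4
eef_pos: [0.6763, -0.0609, 0.1301]
ee_rot: [3.141, 0.001, -0.802]
force: [0.7, 1.0, -0.0]
width: 0.05
gripper_force: 0.0
now [ 0.6763 -0.0609  0.1301] [ 3.141e+00  1.000e-03 -8.020e-01] w 0.05 t 18.4
dx -0.04 dy -0.23 dz 11.11 wz -0.1
t: 19.65
eef_pos: [0.6773, -0.06, 0.0189]
ee_rot: [-3.14, -0.001, -0.8]
force: [1.1, 0.3, 0.4]
width: 0.0497
gripper_force: 0.0
now [ 0.6773 -0.06    0.0189] [-3.14e+00 -1.00e-03 -8.00e-01] w 0.0497 t 19.65
dx -0.05 dy -0.09 dz -0.01 wz 0.0
```

```bash
python3 -m crank '[{"dx":0,"dy":0,"dz":0,"wx":0,"wy":0,"wz":0},{"dx":0,"dy":0,"dz":0,"wx":0,"wy":0,"wz":0},{"dx":0,"dy":0,"dz":0,"wx":0,"wy":0,"wz":0},{"dx":0,"dy":0,"dz":0,"wx":0,"wy":0,"wz":0},{"dx":0,"dy":0,"dz":0,"wx":0,"wy":0,"wz":0},{"dx":0,"dy":0,"dz":-1,"wx":0,"wy":0,"wz":0},{"dx":0,"dy":0,"dz":-3,"wx":0,"wy":0,"wz":0},{"dx":0,"dy":0,"dz":-5.5,"wx":0,"wy":0,"wz":0},{"dx":0,"dy":0,"dz":-8,"wx":0,"wy":0,"wz":0},{"dx":0,"dy":0,"dz":-9,"wx":0,"wy":0,"wz":0}]' 0 15; python3 go.py .5344 .2292 .11 -1.653 .5344 .2292 .0235 -1.653
```

```text
t: 20.9
eef_pos: [0.6777, -0.06, 0.1102]
ee_rot: [-3.139, -0.002, -0.8]
force: [-0.2, 0.9, -0.9]
width: 0.0257
gripper_force: 15.0
now [ 0.6777 -0.06    0.1102] [-3.139e+00 -2.000e-03 -8.000e-01] w 0.0257 t 20.9
dx -30.73 dy -9.87 dz 0.02 wz 48.9
dx 0.00 dy -0.00 dz 8.65 wz -0.0
```

```bash
python3 -m crank '[{"dx":-1.2,"dy":-0.4,"dz":0,"wx":0,"wy":0,"wz":4},{"dx":-4.5,"dy":-1.4,"dz":0,"wx":0,"wy":0,"wz":10},{"dx":-9,"dy":-2.9,"dz":0,"wx":0,"wy":0,"wz":17},{"dx":-13.5,"dy":-4.3,"dz":0,"wx":0,"wy":0,"wz":24},{"dx":-18,"dy":-5.8,"dz":0,"wx":0,"wy":0,"wz":31},{"dx":-22.5,"dy":-7.2,"dz":0,"wx":0,"wy":0,"wz":38},{"dx":-26.7,"dy":-8.6,"dz":0,"wx":0,"wy":0,"wz":44},{"dx":-29.5,"dy":-9.5,"dz":0,"wx":0,"wy":0,"wz":48},{"dx":-30.7,"dy":-9.9,"dz":0,"wx":0,"wy":0,"wz":48.9},{"dx":-30.7,"dy":-9.9,"dz":0,"wx":0,"wy":0,"wz":48.9}]'; python3 go.py .5344 .2292 .0235 -1.653
python3 -m crank '[{"dx":0,"dy":0,"dz":0.5,"wx":0,"wy":0,"wz":0},{"dx":0,"dy":0,"dz":2,"wx":0,"wy":0,"wz":0},{"dx":0,"dy":0,"dz":4,"wx":0,"wy":0,"wz":0},{"dx":0,"dy":0,"dz":6,"wx":0,"wy":0,"wz":0},{"dx":0,"dy":0,"dz":7.3,"wx":0,"wy":0,"wz":0},{"dx":0,"dy":0,"dz":8,"wx":0,"wy":0,"wz":0},{"dx":0,"dy":0,"dz":8.4,"wx":0,"wy":0,"wz":0},{"dx":0,"dy":0,"dz":8.6,"wx":0,"wy":0,"wz":0},{"dx":0,"dy":0,"dz":8.6,"wx":0,"wy":0,"wz":0},{"dx":0,"dy":0,"dz":8.6,"wx":0,"wy":0,"wz":0}]'; python3 go.py .5344 .2292 .0235 -1.653
```

```text
t: 22.15
eef_pos: [0.5333, 0.2298, 0.1077]
ee_rot: [3.141, -0.0, -1.652]
force: [-0.6, 0.3, -0.7]
width: 0.0254
gripper_force: 15.0
now [0.5333 0.2298 0.1077] [ 3.141 -0.    -1.652] w 0.0254 t 22.15
dx 0.05 dy -0.11 dz 8.42 wz 0.1
t: 23.4
eef_pos: [0.5341, 0.2293, 0.0224]
ee_rot: [-3.141, 0.001, -1.654]
force: [0.2, -0.6, -1.1]
width: 0.0255
gripper_force: 15.0
now [0.5341 0.2293 0.0224] [-3.141e+00  1.000e-03 -1.654e+00] w 0.0255 t 23.4
dx 0.01 dy -0.03 dz -0.11 wz -0.0
```

```bash
python3 -m crank '[{"dx":0,"dy":0,"dz":0,"wx":0,"wy":0,"wz":0},{"dx":0,"dy":0,"dz":0,"wx":0,"wy":0,"wz":0},{"dx":0,"dy":0,"dz":0,"wx":0,"wy":0,"wz":0},{"dx":0,"dy":0,"dz":0,"wx":0,"wy":0,"wz":0},{"dx":0,"dy":0,"dz":-1,"wx":0,"wy":0,"wz":0},{"dx":0,"dy":0,"dz":-3,"wx":0,"wy":0,"wz":0},{"dx":0,"dy":0,"dz":-6,"wx":0,"wy":0,"wz":0},{"dx":0,"dy":0,"dz":-9,"wx":0,"wy":0,"wz":0},{"dx":0,"dy":0,"dz":-11,"wx":0,"wy":0,"wz":0},{"dx":0,"dy":0,"dz":-11,"wx":0,"wy":0,"wz":0}]' 4.5; python3 go.py .4309 .0804 .13 -.4 .4309 .0804 .017 -.4
```

```text
t: 24.65
eef_pos: [0.5349, 0.2298, 0.1344]
ee_rot: [-3.139, 0.003, -1.653]
force: [0.1, -0.2, -0.9]
width: 0.0447
gripper_force: 0.0
now [0.5349 0.2298 0.1344] [-3.139e+00  3.000e-03 -1.653e+00] w 0.0447 t 24.65
dx 15.75 dy 9.13 dz 0.44 wz -71.8
dx 0.00 dy -0.00 dz 11.30 wz -0.0
```

```bash
python3 -m crank '[{"dx":1,"dy":0.6,"dz":0,"wx":0,"wy":0,"wz":-7},{"dx":3,"dy":1.8,"dz":0,"wx":0,"wy":0,"wz":-15},{"dx":5.5,"dy":3.2,"dz":0,"wx":0,"wy":0,"wz":-24},{"dx":8,"dy":4.6,"dz":0,"wx":0,"wy":0,"wz":-33},{"dx":10.5,"dy":6.1,"dz":0,"wx":0,"wy":0,"wz":-42},{"dx":13,"dy":7.5,"dz":0,"wx":0,"wy":0,"wz":-51},{"dx":15,"dy":8.7,"dz":0,"wx":0,"wy":0,"wz":-60},{"dx":15.7,"dy":9.1,"dz":0,"wx":0,"wy":0,"wz":-68},{"dx":15.7,"dy":9.1,"dz":0,"wx":0,"wy":0,"wz":-71.8},{"dx":15.7,"dy":9.1,"dz":0,"wx":0,"wy":0,"wz":-71.8}]' 7.6; python3 go.py .4309 .0804 .017 -.4
python3 -m crank '[{"dx":0,"dy":0,"dz":0,"wx":0,"wy":0,"wz":0},{"dx":0,"dy":0,"dz":1,"wx":0,"wy":0,"wz":0},{"dx":0,"dy":0,"dz":3,"wx":0,"wy":0,"wz":0},{"dx":0,"dy":0,"dz":5.5,"wx":0,"wy":0,"wz":0},{"dx":0,"dy":0,"dz":8,"wx":0,"wy":0,"wz":0},{"dx":0,"dy":0,"dz":10,"wx":0,"wy":0,"wz":0},{"dx":0,"dy":0,"dz":11,"wx":0,"wy":0,"wz":0},{"dx":0,"dy":0,"dz":11.4,"wx":0,"wy":0,"wz":0},{"dx":0,"dy":0,"dz":11.5,"wx":0,"wy":0,"wz":0},{"dx":0,"dy":0,"dz":11.5,"wx":0,"wy":0,"wz":0}]'; python3 go.py .4309 .0804 .017 -.4
```

```text
t: 25.9
eef_pos: [0.4299, 0.0799, 0.1317]
ee_rot: [3.141, 0.0, -0.401]
force: [0.5, 0.6, 0.1]
width: 0.076
gripper_force: 0.0
now [0.4299 0.0799 0.1317] [ 3.141  0.    -0.401] w 0.076 t 25.9
dx 0.07 dy -0.08 dz 11.47 wz -0.1
t: 27.15
eef_pos: [0.4306, 0.0805, 0.0174]
ee_rot: [-3.141, -0.001, -0.4]
force: [-0.6, -0.5, -0.2]
width: 0.0758
gripper_force: 0.0
now [0.4306 0.0805 0.0174] [-3.141e+00 -1.000e-03 -4.000e-01] w 0.0758 t 27.15
dx 0.03 dy -0.01 dz 0.04 wz -0.0
```

```bash
python3 -m crank '[{"dx":0,"dy":0,"dz":0,"wx":0,"wy":0,"wz":0},{"dx":0,"dy":0,"dz":0,"wx":0,"wy":0,"wz":0},{"dx":0,"dy":0,"dz":0,"wx":0,"wy":0,"wz":0},{"dx":0,"dy":0,"dz":0,"wx":0,"wy":0,"wz":0},{"dx":0,"dy":0,"dz":0,"wx":0,"wy":0,"wz":0},{"dx":0,"dy":0,"dz":-1,"wx":0,"wy":0,"wz":0},{"dx":0,"dy":0,"dz":-3,"wx":0,"wy":0,"wz":0},{"dx":0,"dy":0,"dz":-5.5,"wx":0,"wy":0,"wz":0},{"dx":0,"dy":0,"dz":-8,"wx":0,"wy":0,"wz":0},{"dx":0,"dy":0,"dz":-9,"wx":0,"wy":0,"wz":0}]' 0 25; python3 go.py .4982 -.2398 .107 .17 .4982 -.2398 .0215 .17
```

```text
t: 28.4
eef_pos: [0.4308, 0.0806, 0.1086]
ee_rot: [-3.139, -0.001, -0.4]
force: [-0.0, 0.3, 0.0]
width: 0.0493
gripper_force: 25.0
now [0.4308 0.0806 0.1086] [-3.139e+00 -1.000e-03 -4.000e-01] w 0.0493 t 28.4
dx 18.69 dy 26.88 dz 0.16 wz -32.7
dx 0.00 dy -0.00 dz 8.55 wz -0.0
```

```bash
python3 -m crank '[{"dx":0.8,"dy":1.2,"dz":0,"wx":0,"wy":0,"wz":-2},{"dx":2.8,"dy":4,"dz":0,"wx":0,"wy":0,"wz":-5},{"dx":5.5,"dy":7.9,"dz":0,"wx":0,"wy":0,"wz":-10},{"dx":8.3,"dy":11.9,"dz":0,"wx":0,"wy":0,"wz":-15},{"dx":11.1,"dy":15.9,"dz":0,"wx":0,"wy":0,"wz":-20},{"dx":13.9,"dy":20,"dz":0,"wx":0,"wy":0,"wz":-25},{"dx":16.5,"dy":23.7,"dz":0,"wx":0,"wy":0,"wz":-29},{"dx":18.1,"dy":26,"dz":0,"wx":0,"wy":0,"wz":-32},{"dx":18.7,"dy":26.9,"dz":0,"wx":0,"wy":0,"wz":-32.7},{"dx":18.7,"dy":26.9,"dz":0,"wx":0,"wy":0,"wz":-32.7}]'; python3 go.py .4982 -.2398 .0215 .17
python3 -m crank '[{"dx":0,"dy":0,"dz":0.5,"wx":0,"wy":0,"wz":0},{"dx":0,"dy":0,"dz":2,"wx":0,"wy":0,"wz":0},{"dx":0,"dy":0,"dz":4,"wx":0,"wy":0,"wz":0},{"dx":0,"dy":0,"dz":6,"wx":0,"wy":0,"wz":0},{"dx":0,"dy":0,"dz":7.3,"wx":0,"wy":0,"wz":0},{"dx":0,"dy":0,"dz":8,"wx":0,"wy":0,"wz":0},{"dx":0,"dy":0,"dz":8.3,"wx":0,"wy":0,"wz":0},{"dx":0,"dy":0,"dz":8.5,"wx":0,"wy":0,"wz":0},{"dx":0,"dy":0,"dz":8.5,"wx":0,"wy":0,"wz":0},{"dx":0,"dy":0,"dz":8.5,"wx":0,"wy":0,"wz":0}]'; python3 go.py .4982 -.2398 .0215 .17
```

```text
t: 29.65
eef_pos: [0.4971, -0.2405, 0.1064]
ee_rot: [-3.141, 0.001, 0.168]
force: [-0.0, -0.0, -0.8]
width: 0.0493
gripper_force: 25.0
now [ 0.4971 -0.2405  0.1064] [-3.141e+00  1.000e-03  1.680e-01] w 0.0493 t 29.65
dx 0.12 dy -0.05 dz 8.49 wz -0.1
t: 30.9
eef_pos: [0.4978, -0.2405, 0.0224]
ee_rot: [3.141, -0.001, 0.17]
force: [0.8, 0.3, 0.2]
width: 0.0494
gripper_force: 25.0
now [ 0.4978 -0.2405  0.0224] [ 3.141e+00 -1.000e-03  1.700e-01] w 0.0494 t 30.9
dx 0.05 dy -0.06 dz 0.09 wz 0.0
```

```bash
python3 -m crank '[{"dx":0,"dy":0,"dz":0,"wx":0,"wy":0,"wz":0},{"dx":0,"dy":0,"dz":0,"wx":0,"wy":0,"wz":0},{"dx":0,"dy":0,"dz":0,"wx":0,"wy":0,"wz":0},{"dx":0,"dy":0,"dz":0,"wx":0,"wy":0,"wz":0},{"dx":0,"dy":0,"dz":-1,"wx":0,"wy":0,"wz":0},{"dx":0,"dy":0,"dz":-3,"wx":0,"wy":0,"wz":0},{"dx":0,"dy":0,"dz":-6,"wx":0,"wy":0,"wz":0},{"dx":0,"dy":0,"dz":-9,"wx":0,"wy":0,"wz":0},{"dx":0,"dy":0,"dz":-11,"wx":0,"wy":0,"wz":0},{"dx":0,"dy":0,"dz":-11,"wx":0,"wy":0,"wz":0}]' 6.2; python3 - <<'E'
from fit import *
shot('top','t2',(160,70,500,300),2.3); arm.grab_frame('scene')
for cam in ['top','scene']:
  for r in arm.mark_of(cam,'dome'): print(cam,r['confidence'],np.round(r['centre'],4))
print(fit('dome'))
E
python3 go.py .5635 .0595 .13 -1 .5635 .0595 .012 -1
```

```text
t: 32.15
eef_pos: [0.4987, -0.2407, 0.1344]
ee_rot: [3.14, -0.004, 0.17]
force: [0.2, -0.7, -0.9]
width: 0.0621
gripper_force: 0.0
top 0.87 [ 0.3562  0.1925 -0.0033]
top 0.83 [ 0.7575 -0.0601  0.0009]
top 0.82 [ 0.5648  0.0611 -0.0027]
scene 0.93 [0.3631 0.1921 0.0033]
scene 0.59 [ 0.7521 -0.0629 -0.0049]
scene 0.57 [0.5647 0.0589 0.0043]
(array([ 0.5615,  0.0614, -0.0024,  0.013 ]), np.float64(0.5914412198527543), 2)
now [ 0.4971 -0.2403  0.1312] [-3.141e+00  1.000e-03  1.700e-01] w 0.0622 t 32.45
dx 11.63 dy -28.42 dz 0.12 wz 67.0
dx 0.00 dy -0.00 dz 11.80 wz -0.0
```

View pics/t2.png

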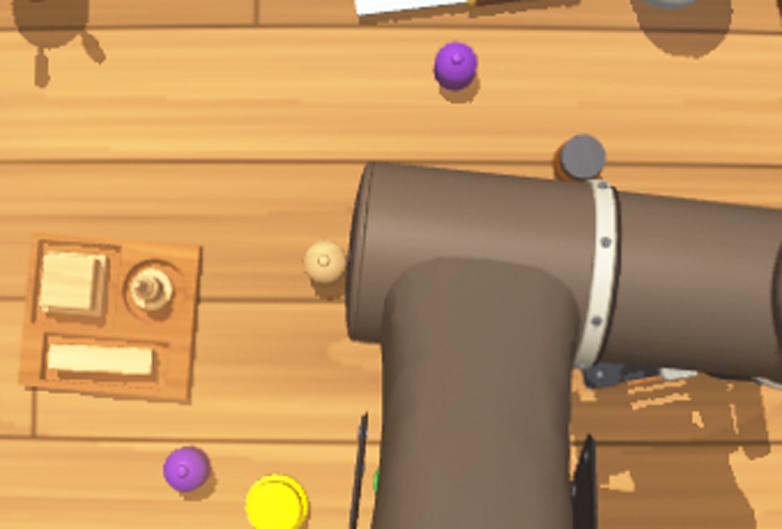

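The top view shows the three long-board fittings in place: square plinth (72,282), spire (149,290), tenon (100,360). The natural dome is at (325,261), and two views put it at about (0.563, 0.0605). I pick it next.

```bash
python3 -m crank '[{"dx":0.5,"dy":-1.2,"dz":0,"wx":0,"wy":0,"wz":6},{"dx":1.7,"dy":-4.2,"dz":0,"wx":0,"wy":0,"wz":14},{"dx":3.4,"dy":-8.5,"dz":0,"wx":0,"wy":0,"wz":22},{"dx":5.1,"dy":-12.8,"dz":0,"wx":0,"wy":0,"wz":30},{"dx":6.9,"dy":-17.1,"dz":0,"wx":0,"wy":0,"wz":38},{"dx":8.6,"dy":-21.4,"dz":0,"wx":0,"wy":0,"wz":46},{"dx":10.2,"dy":-25.3,"dz":0,"wx":0,"wy":0,"wz":54},{"dx":11.2,"dy":-27.7,"dz":0,"wx":0,"wy":0,"wz":62},{"dx":11.5,"dy":-28.5,"dz":0,"wx":0,"wy":0,"wz":67},{"dx":11.5,"dy":-28.5,"dz":0,"wx":0,"wy":0,"wz":67}]' 6.8
python3 -m crank '[{"dx":0,"dy":0,"dz":0,"wx":0,"wy":0,"wz":0},{"dx":0,"dy":0,"dz":1,"wx":0,"wy":0,"wz":0},{"dx":0,"dy":0,"dz":3,"wx":0,"wy":0,"wz":0},{"dx":0,"dy":0,"dz":5.5,"wx":0,"wy":0,"wz":0},{"dx":0,"dy":0,"dz":8,"wx":0,"wy":0,"wz":0},{"dx":0,"dy":0,"dz":10,"wx":0,"wy":0,"wz":0},{"dx":0,"dy":0,"dz":11.3,"wx":0,"wy":0,"wz":0},{"dx":0,"dy":0,"dz":11.9,"wx":0,"wy":0,"wz":0},{"dx":0,"dy":0,"dz":12,"wx":0,"wy":0,"wz":0},{"dx":0,"dy":0,"dz":12,"wx":0,"wy":0,"wz":0}]'; python3 go.py .563 .0605 .012 -1
```

```text
t: 33.7
eef_pos: [0.5624, 0.0605, 0.1312]
ee_rot: [3.14, 0.0, -0.997]
force: [0.3, -0.2, -0.7]
width: 0.0678
gripper_force: 0.0
t: 34.95
eef_pos: [0.563, 0.0601, 0.0125]
ee_rot: [-3.141, -0.0, -0.999]
force: [-0.2, 0.5, 0.6]
width: 0.0682
gripper_force: 0.0
now [0.563  0.0601 0.0125] [-3.141 -0.    -0.999] w 0.0682 t 34.95
dx -0.04 dy -0.02 dz 0.05 wz 0.1
```

```bash
python3 -m crank '[{"dx":0,"dy":0,"dz":0,"wx":0,"wy":0,"wz":0},{"dx":0,"dy":0,"dz":0,"wx":0,"wy":0,"wz":0},{"dx":0,"dy":0,"dz":0,"wx":0,"wy":0,"wz":0},{"dx":0,"dy":0,"dz":0,"wx":0,"wy":0,"wz":0},{"dx":0,"dy":0,"dz":0,"wx":0,"wy":0,"wz":0},{"dx":0,"dy":0,"dz":-1,"wx":0,"wy":0,"wz":0},{"dx":0,"dy":0,"dz":-3,"wx":0,"wy":0,"wz":0},{"dx":0,"dy":0,"dz":-6,"wx":0,"wy":0,"wz":0},{"dx":0,"dy":0,"dz":-9,"wx":0,"wy":0,"wz":0},{"dx":0,"dy":0,"dz":-10,"wx":0,"wy":0,"wz":0}]' 0 20; python3 go.py .5121 -.3207 .112 -1.4 .5121 -.3207 .0165 -1.4
```

```text
t: 36.2
eef_pos: [0.5637, 0.0604, 0.1143]
ee_rot: [-3.138, -0.001, -0.999]
force: [0.5, 0.2, -1.0]
width: 0.0411
gripper_force: 20.0
now [0.5637 0.0604 0.1143] [-3.138e+00 -1.000e-03 -9.990e-01] w 0.0411 t 36.2
dx 29.25 dy 24.96 dz 0.23 wz 23.0
dx 0.00 dy -0.00 dz 9.55 wz -0.0
```

```bash
python3 -m crank '[{"dx":1.2,"dy":1,"dz":0,"wx":0,"wy":0,"wz":1.5},{"dx":4.5,"dy":3.8,"dz":0,"wx":0,"wy":0,"wz":4},{"dx":8.8,"dy":7.5,"dz":0,"wx":0,"wy":0,"wz":7},{"dx":13.1,"dy":11.2,"dz":0,"wx":0,"wy":0,"wz":10},{"dx":17.4,"dy":14.9,"dz":0,"wx":0,"wy":0,"wz":13},{"dx":21.7,"dy":18.5,"dz":0,"wx":0,"wy":0,"wz":17},{"dx":25.8,"dy":22,"dz":0,"wx":0,"wy":0,"wz":20},{"dx":28.4,"dy":24.3,"dz":0,"wx":0,"wy":0,"wz":22},{"dx":29.25,"dy":25,"dz":0,"wx":0,"wy":0,"wz":23},{"dx":29.25,"dy":25,"dz":0,"wx":0,"wy":0,"wz":23}]'; python3 go.py .5121 -.3207 .0165 -1.4
python3 -m crank '[{"dx":0,"dy":0,"dz":0.5,"wx":0,"wy":0,"wz":0},{"dx":0,"dy":0,"dz":2,"wx":0,"wy":0,"wz":0},{"dx":0,"dy":0,"dz":4,"wx":0,"wy":0,"wz":0},{"dx":0,"dy":0,"dz":6,"wx":0,"wy":0,"wz":0},{"dx":0,"dy":0,"dz":7.8,"wx":0,"wy":0,"wz":0},{"dx":0,"dy":0,"dz":8.8,"wx":0,"wy":0,"wz":0},{"dx":0,"dy":0,"dz":9.3,"wx":0,"wy":0,"wz":0},{"dx":0,"dy":0,"dz":9.55,"wx":0,"wy":0,"wz":0},{"dx":0,"dy":0,"dz":9.55,"wx":0,"wy":0,"wz":0},{"dx":0,"dy":0,"dz":9.55,"wx":0,"wy":0,"wz":0}]'; python3 go.py .5121 -.3207 .0165 -1.4
```

```text
t: 37.45
eef_pos: [0.5096, -0.3217, 0.1109]
ee_rot: [3.14, 0.001, -1.402]
force: [0.5, 0.7, -0.8]
width: 0.0405
gripper_force: 20.0
now [ 0.5096 -0.3217  0.1109] [ 3.140e+00  1.000e-03 -1.402e+00] w 0.0405 t 37.45
dx -0.06 dy -0.27 dz 9.44 wz -0.1
t: 38.7
eef_pos: [0.5109, -0.3214, 0.017]
ee_rot: [-3.141, -0.0, -1.401]
force: [-0.7, -0.1, -0.6]
width: 0.0406
gripper_force: 20.0
now [ 0.5109 -0.3214  0.017 ] [-3.141 -0.    -1.401] w 0.0406 t 38.7
dx -0.05 dy -0.13 dz 0.05 wz -0.0
```

```bash
python3 -m crank '[{"dx":0,"dy":0,"dz":0,"wx":0,"wy":0,"wz":0},{"dx":0,"dy":0,"dz":0,"wx":0,"wy":0,"wz":0},{"dx":0,"dy":0,"dz":0,"wx":0,"wy":0,"wz":0},{"dx":0,"dy":0,"dz":0,"wx":0,"wy":0,"wz":0},{"dx":0,"dy":0,"dz":-1,"wx":0,"wy":0,"wz":0},{"dx":0,"dy":0,"dz":-3,"wx":0,"wy":0,"wz":0},{"dx":0,"dy":0,"dz":-6,"wx":0,"wy":0,"wz":0},{"dx":0,"dy":0,"dz":-10,"wx":0,"wy":0,"wz":0},{"dx":0,"dy":0,"dz":-14,"wx":0,"wy":0,"wz":0},{"dx":0,"dy":0,"dz":-15,"wx":0,"wy":0,"wz":0}]' 5.6; python3 go.py .45 0.05 .25 -0.8; python3 - <<'E'
from h import *
a=shot('wrist','w3'); b=shot('scene','s3')
cv2.imwrite('pics/ws.png',np.vstack([cv2.resize(a,(480,300)),cv2.resize(b[95:195,180:340],(480,300),interpolation=cv2.INTER_CUBIC)])[:,:,::-1])
E
```

```text
t: 39.95
eef_pos: [0.5121, -0.322, 0.1705]
ee_rot: [-3.137, -0.003, -1.4]
force: [0.3, 0.8, -0.1]
width: 0.056
gripper_force: 0.0
now [ 0.5121 -0.322   0.1705] [-3.137e+00 -3.000e-03 -1.400e+00] w 0.056 t 39.95
dx -37.71 dy -0.20 dz -7.95 wz -34.4
```

View pics/ws.png

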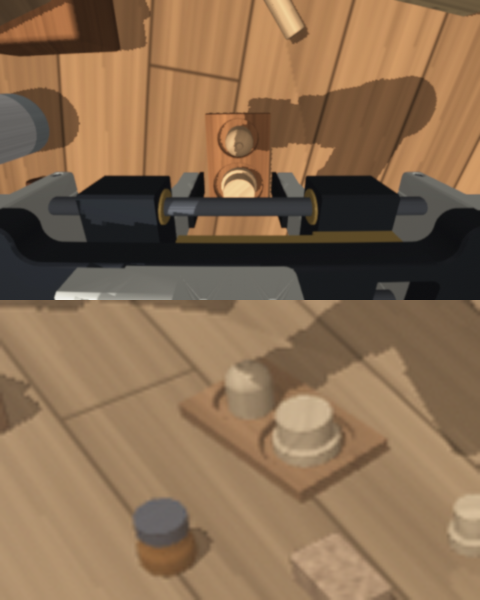

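Both short-board fittings look upright in their pockets: dome (248,388) and round plinth (305,428) in the lower panel. I move the arm clear and verify everything with fits.

```bash
python3 -m crank '[{"dx":-1.5,"dy":0,"dz":-1.5,"wx":0,"wy":0,"wz":-4},{"dx":-6,"dy":0,"dz":-4,"wx":0,"wy":0,"wz":-8},{"dx":-11,"dy":0,"dz":-6,"wx":0,"wy":0,"wz":-12},{"dx":-16,"dy":0,"dz":-8,"wx":0,"wy":0,"wz":-16},{"dx":-21,"dy":0,"dz":-8,"wx":0,"wy":0,"wz":-20},{"dx":-26,"dy":0,"dz":-8,"wx":0,"wy":0,"wz":-25},{"dx":-31,"dy":0,"dz":-8,"wx":0,"wy":0,"wz":-30},{"dx":-35.5,"dy":0,"dz":-8,"wx":0,"wy":0,"wz":-33},{"dx":-37.5,"dy":0,"dz":-8,"wx":0,"wy":0,"wz":-34},{"dx":-37.5,"dy":0,"dz":-8,"wx":0,"wy":0,"wz":-34}]'; python3 - <<'E'
from fit import *
R=json.load(open('est.json')); shot('top','t4',(160,70,500,300),2.3); arm.grab_frame('scene')
for n,b,x,y in [('tenon','long_board',-.045,0),('square_plinth','long_board',.027,.035),('spire','long_board',.027,-.043),('round_plinth','short_board',0,.035),('dome','short_board',0,-.047)]:
    B=np.array(R[b]); g=world([[x,y,0.004-B[2]+(.012 if n=='tenon' else 0)]],B)[0]
    M[n]=(M[n][0],[*g,B[3]])
    p,e,k=fit(n); d=world([p[:3]-B[:3]],np.array([0,0,0,-B[3]]))[0]
    print(n,'in board (mm)',(d*1000).round(1),'goal',x*1e3,y*1e3,'z world',round(p[2],4),'err',round(e,2),k)
for cam in ['top','scene']:
  for n in ['small_plinth','sanding_block','wax_jar']:
    for r in arm.mark_of(cam,n): print(cam,n,round(r['confidence'],2),np.round(r['centre'],3))
E
```

```text
t: 41.3
eef_pos: [0.4463, 0.0492, 0.2454]
ee_rot: [3.14, 0.001, -0.805]
force: [-0.9, -0.8, 0.2]
width: 0.056
gripper_force: 0.0
tenon in board (mm) [-45.   -0.   15.9] goal -45.0 0.0 z world 0.016 err 5.13 2
square_plinth in board (mm) [26.4 35.6  3.2] goal 27.0 35.0 z world 0.0033 err 0.99 2
spire in board (mm) [ 27.3 -41.6   2.2] goal 27.0 -43.0 z world 0.0023 err 0.68 2
round_plinth in board (mm) [-0.3 34.8  4.1] goal 0.0 35.0 z world 0.0013 err 0.19 2
dome in board (mm) [ -0.1 -45.5   4.6] goal 0.0 -47.0 z world 0.0017 err 0.22 2
top small_plinth 0.49 [ 0.446 -0.062  0.005]
top sanding_block 0.58 [ 0.563 -0.065 -0.   ]
top wax_jar 0.63 [ 0.66  -0.184 -0.005]
scene small_plinth 0.71 [ 0.442 -0.06   0.003]
scene sanding_block 0.76 [ 0.562 -0.064 -0.001]
scene sanding_block 0.21 [0.466 0.273 0.015]
scene wax_jar 0.9 [ 0.663 -0.182  0.002]
scene wax_jar 0.2 [0.468 0.273 0.016]
```

View pics/t4.png

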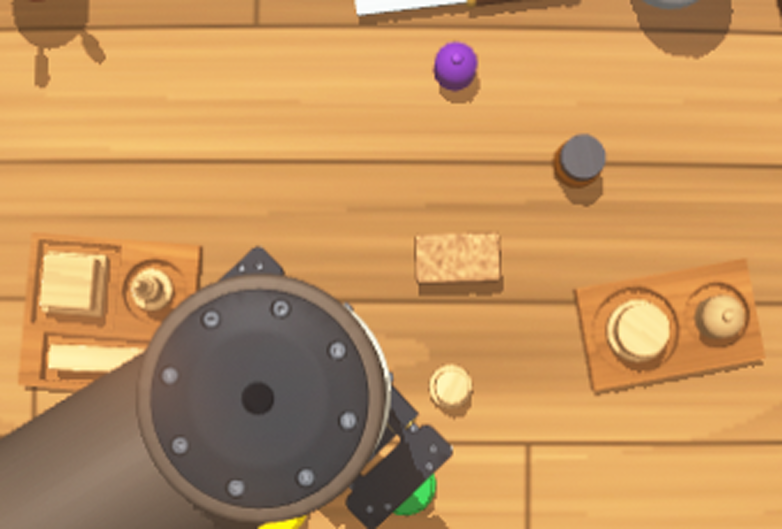

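All five fittings match their goals within about 2 mm except the tenon, which the arm half-covers here (right end at about (140,360)). I check it from the unobstructed t2 picture and the scene view, and hand in if it is well inside tolerance.

```bash
python3 - <<'E'
from fit import *
R=json.load(open('est.json')); B=np.array(R['long_board'])
im=cv2.imread('pics/t2.png'); roi=im[325:395,30:185].astype(int)
m=((roi[:,:,0]>120)&(roi.min(2)>120)).astype(np.uint8); n,l,st,c=cv2.connectedComponentsWithStats(m); k=1+st[1:,4].argmax()
rc=cv2.minAreaRect(np.argwhere(l==k)[:,::-1].astype(np.float32)); u=(np.array(rc[0])+[30,325])/2.3+[160,70]
print('rect',rc); p=onz('top',u,.028)[0]; dt=world([p-B[:3]],np.array([0,0,0,-B[3]]))[0]*1e3; print('top',dt)
arm.grab_frame('scene'); ds=[]
for r in arm.mark_of('scene','tenon'):
    q=np.array(r['centre']); e=world([q-B[:3]],np.array([0,0,0,-B[3]]))[0]*1e3; ds.append(e); print('scene',r['confidence'],e)
if ds and all(abs(v[0]+45)<9 and abs(v[1])<9 for v in (dt,ds[0])) : print(arm.job_done())
E
```

```text
rect ((69.44635772705078, 33.81413269042969), (103.28134155273438, 26.42697525024414), 2.337306022644043)
top [-45.2995  -1.7252  27.9379]
scene 0.94 [-46.0302  -5.6958  12.4379]
the job is handed in; nothing more can be done
None
```

I set all five fittings in their pockets and handed the job in at about 42 s. The final camera checks put four of them within about 2 mm of their pocket centres and the tenon within about 6 mm. The small plinth, sanding block and wax jar showed no measurable movement.

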